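# Bleed the air tank through its lock-nut valve

## Robot

A 6-joint arm with a two-finger parallel gripper is mounted at the origin on a cart in front of the work surface, level with it; the furniture and walls round the work are solid. World frame = base frame: x ahead of the robot, y to its left, z up, the work surface at z = 0. Lengths are in m, angles in rad, forces in N, time in s.
With the tool pointing down it reaches from about 0.35 to 0.775 m from the base axis. Payload 7.3 kg.
Tool frame: the origin (TCP) lies at the very end of the fingers, on their centre line; the grasp point (between the pads) lies 19 mm behind it; z points along the fingers, y is the line along which they close (so a half turn about z gives the same grasp; the last joint's range is limited). The gripper opens to 92 mm and grips with 3 to 60 N. Pads are 19 mm wide; open, the fingers measure 130 mm over their backs; the gripper's body (75 mm by 190 mm) begins 47 mm behind the grasp point.
Start: joints at [1.159, 0.342, 1.524, -0, 1.275, -0.146], TCP at [0.138, 0.507, 0.201] pointing down, gripper open.
Joint ranges: [-2.53, 2.53], [-0.77, 2.02], [0.04, 2.7], [-1, 4.14], [0.28, 2.66], [-3.11, 3.11]. Speed limits (rad/s): [2.57, 2.57, 3.14, 3.14, 3.14, 3.14].

## Interface

Orientations are given as [roll, pitch, yaw] about the fixed x, y, z axes, in that order (R = Rz(yaw) Ry(pitch) Rx(roll)).
In Python, from cell import * gives the robot as it stands.
- The arm moves only by the tool step_arm, never from a script. Its argument "commands" is a list of rows, each a list of 7 numbers: the opening, from 0 (shut) to 1 (fully open), then the shift along the world's x, y, z in cm, then the turn, a rotation vector about the world's x, y, z in rad. A call has 1 to 5 rows; each row is the pose to reach, as a shift and turn from the pose commanded when the call began; what a row does not reach only later rows make up. A row lasts 1/12 s, in which the tool goes at most 41.7 mm and 7.16 degrees, less where a joint would pass 70% of its speed; a pose out of reach is approached as far as the arm can. A call with a gripper value outside its range is refused whole. The fingers move at their own pace and stop on an object; "grip_force" is the grip in N (left out, the last holds). Time passes only in rows, so rows that repeat a pose let the fingers close. It gives the time, the measured TCP pose, the force, the opening and the grip force at its end, in the units of the state.
- observe(): the state, without advancing time (a new reading comes with each control period).
- read_camera(name): name is "side" or "top" or "wrist"; returns the picture (480x640x3 uint8, red, green, blue); there is no depth.
- camera_model(name): a dict with "vfov" (degrees; the focal length in pixels is half the picture's height over the tangent of half this angle, whatever the lens; pixels are square), "cx", "cy" (the principal point, pixels), "world_to_cam" (4x4, takes a point from world to camera coordinates). Camera axes: x right, y up, looking along -z (the intrinsics and any distortion apply to the point x, -y, -z); pixel columns grow to the right and rows downward; lengths in m; the calibration is good to about 2 mm. A picture is of the moment at which its call begins: read the wrist's pose just before it. camera_model takes no time and is no camera call; for the wrist camera it gives the pose at the moment of the call.
- hand_in(): hands the job in; it is judged then, once.
The state is a dict: "time": time; "qpos": joint angles; "qvel": joint speeds; "joint_efforts": joint torques, N m; "tool_pos": TCP position; "tool_rot": TCP orientation; "contact_force": force on the tool from outside, world axes, zero at the start; "torque": the same for the moment, N m; "opening": finger opening in m; "grip_force": force on a finger pad.
Only numpy, scipy, OpenCV 4.12 (cv2) and the standard library are available. Lean on these libraries where they do the work, as an engineer would, in place of code of your own. Each camera call takes 0.05 s, during which the arm holds its last target. There are 200 camera calls.

## Task

Let the air out of the small steel tank on the worktop: unscrew the tiny knurled lock nut on its valve, anticlockwise seen from above and a part turn at a time, right up to where it stops, without wrenching the valve core round with it. Then press the freed valve tip all the way down, gently, with the closed fingertips, hold it down for about two seconds, and let it spring back up. Leave the nut up at its stop and do not disturb the dropper bottle, thread spool and peg near by.

Things in the scene. Friction and masses are not known exactly. Their poses are not given: they have to be found in the camera images.
- tank: Upright aluminium-coloured air tank fixed to the worktop, 90 mm diameter on a dark round foot of 110 mm, flat top at 92 mm. Origin: centre of its underside; z up. A round pressure gauge looks out of its -x side. On top stand the valve, 22 mm from the axis towards +x, and a low brass hexagonal drain plug (14 mm across, top at 100 mm), 20 mm from the axis towards -x, which is left alone.
- stem_end (a point): Top of the fixed brass valve stem, on the valve's upright axis, 112 mm above the worktop; axes as the tank's. The stem is 10 mm in diameter, with a brass foot 18 mm wide up to 97 mm. Above it come the lock nut, the thin threaded pin and the valve tip.
- nut_mid (a point): Centre of the knurled brass lock nut, 14 mm diameter, 12 mm high, on the valve's axis; axes do not turn with the nut. Fully down it rests on the stem (centre 118 mm up); it starts 0 to 1.5 rad undone. Anticlockwise from above it climbs 1.2 mm per rad to a hard stop at 5.0 rad (6 mm up). It turns stiffly (0.04 N m) and stays put. While down it blocks the tip; it goes down with the pressed tip.
- valve_tip: Steel button, 8 mm in diameter and 8 mm high, at the end of the thin threaded pin that runs through the nut; origin: centre of its top face, 138 mm above the worktop when not pressed; z up. It stands 14 mm above a nut that is fully down and 8 mm above one at its stop. Pressing it down moves it up to 5 mm against a spring: about 3 N to start, 11 N at the bottom, then a hard stop.
- plunger (a joint): How far the valve tip is pressed down: 0 up (sprung back) to 0.005 m fully down. The valve seat is soft: 12 to 17 N holds the tip fully down, over 25 N would spoil it.
- valve_core (a joint): Turn of the valve core (pin and tip) in the stem, rad, positive anticlockwise from above; 0 at the start. It is held springily by its seal (about 0.05 N m of friction plus 0.6 N m per rad) and is wrung round when the nut is forced on past its stop; the stop is felt as a rising torque, and twisting the core by more than about 0.25 rad would tear the seal.
- dropper: Small dark dropper bottle, 33 mm diameter, 102 mm high, standing loose behind the tank; origin at its underside. Bystander.
- spool: Wooden thread spool, 30 mm diameter, 38 mm high, standing loose behind the tank; origin at its underside. Bystander.
- peg: Wooden clothes peg, 15 x 72 x 12 mm, lying loose in front of the tank; origin at its underside. Bystander.

How it is judged:
By the outcome, as a careful person would: the job done as asked, in the order asked, and still so for the second after the job is handed in, with the robot touching nothing.
It also fails if it takes over 72 s, if anything falls off the work surface, if the arm or the gripper's body presses on something with over 40 N, if the wrist force passes 120 N, or if a joint passes its speed limit or range.

## Working session

There is one attempt and no reset: what is moved stays moved. The work goes in short steps, Python scripts to look and compute and a tool call to move; the robot and the scene stay as the last step left them, time stands still between calls to the robot, and variables do not carry over. Pictures are saved under pics/ and viewed, at most 10 in all, crops included, and the job is handed in when it is done.

Besides the shell and the picture viewer there is one more tool, called after "Emit:" by a JSON object that holds its "fn" and its "kwargs". step_arm: Moves the arm, as the interface text tells. Its arguments: {"type":"object","properties":{"commands":{"type":"array"},"grip_force":{"type":"number"}},"required":["commands"]}

```bash
mkdir -p pics; ls
python3 - <<'E'
from cell import *
import cv2
print(observe())
for n in("top","side"):
    im=read_camera(n); cv2.imwrite(f"pics/{n}0.png",im[:,:,::-1]); m=camera_model(n); print(n,m)
E
```

```text
pics
{'time': 0.0, 'qpos': array([ 1.15901250e+00,  3.42734038e-01,  1.52499633e+00, -2.22425703e-05,
        1.27538430e+00, -1.45992702e-01]), 'qvel': array([-0.00069397,  0.00010125,  0.00046746,  0.00112087, -0.00106161,
       -0.00194165]), 'joint_efforts': array([-2.51216705e-03, -4.31259942e+01, -2.44205046e+01,  7.14538177e-02,
        5.63717773e-02, -8.45825571e-05]), 'tool_pos': array([0.13770992, 0.50616838, 0.20034633]), 'tool_rot': array([-3.14008373e+00, -2.00372127e-04,  2.87580787e+00]), 'contact_force': array([ 0.14461481,  0.07280064, -0.1020484 ]), 'torque': array([ 0.03218138, -0.02604331,  0.06263082]), 'grip_force': 0.0, 'opening': 0.09205415082001848}
top {'vfov': 47.94682091228547, 'cx': 323.6611313713175, 'cy': 246.82499908381487, 'world_to_cam': array([[-0.02095492, -0.99920239, -0.03399226, -0.11981504],
       [ 0.9813147 , -0.02706038,  0.19049723, -0.57942248],
       [-0.19126513, -0.02936525,  0.98109904, -0.8993671 ],
       [ 0.        ,  0.        ,  0.        ,  1.        ]])}
side {'vfov': 45.86744533893478, 'cx': 315.8120687595664, 'cy': 225.9570195005663, 'world_to_cam': array([[ 0.91644112, -0.39981953,  0.01673374, -0.60198861],
       [ 0.25550463,  0.61681081,  0.74448761, -0.1271245 ],
       [-0.30798224, -0.67800351,  0.66742653, -0.84653161],
       [ 0.        ,  0.        ,  0.        ,  1.        ]])}
```

View pics/top0.png

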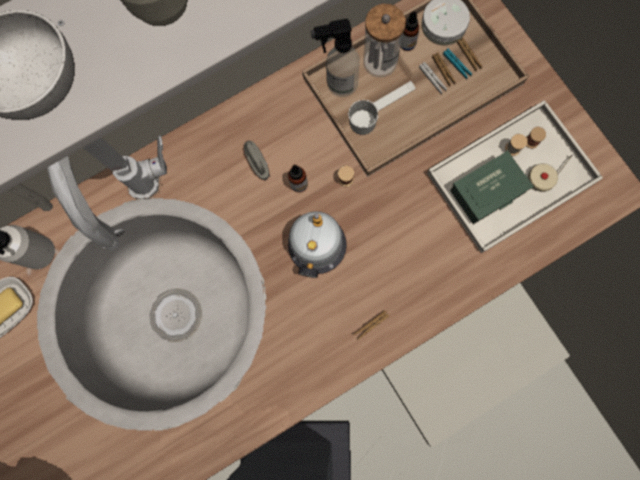

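View pics/side0.png

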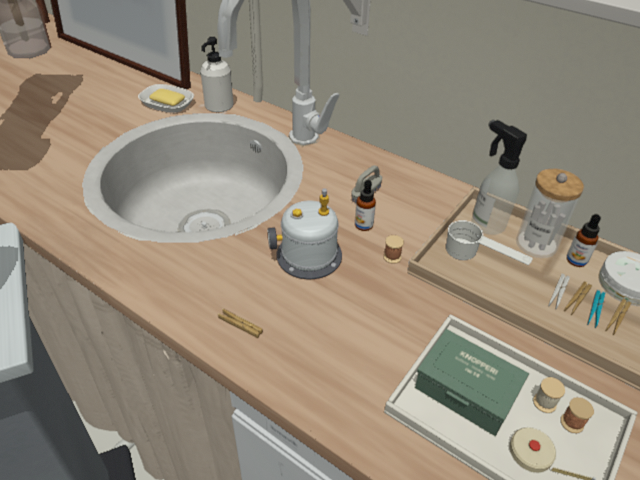

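The top view shows the tank at about (318,240), with the valve near (317,221) and the plug near (312,245). The dropper is at (297,178), the spool at (345,175) and the peg at (370,325). In the side view the valve is at (324,200) and the plug at (297,213).

```bash
cat > h.py <<'E'
import numpy as np, cv2
from cell import *
def ray(m,u,v):
    f=240/np.tan(np.radians(m["vfov"])/2); T=m["world_to_cam"]; R=T[:3,:3]
    d=R.T@np.array([(u-m["cx"])/f,-(v-m["cy"])/f,-1]); return -R.T@T[:3,3], d/np.linalg.norm(d)
def onz(m,u,v,z):
    o,d=ray(m,u,v); return o+d*(z-o[2])/d[2]
def tri(a,b):
    A=np.zeros((3,3));y=np.zeros(3);
    for o,d in(a,b):
        P=np.eye(3)-np.outer(d,d);A+=P;y+=P@o
    p=np.linalg.solve(A,y); return p,[np.linalg.norm((np.eye(3)-np.outer(d,d))@(p-o)) for o,d in(a,b)]
def proj(m,p):
    f=240/np.tan(np.radians(m["vfov"])/2); c=m["world_to_cam"]@np.append(p,1)
    return m["cx"]+f*c[0]/-c[2], m["cy"]-f*c[1]/-c[2]
E
python3 - <<'E'
from h import *
out=[]
for n,(x0,y0,x1,y1) in {"top":(275,195,365,285),"side":(260,180,350,280)}.items():
    im=cv2.imread(f"pics/{n}0.png"); c=im[y0:y1,x0:x1]
    hsv=cv2.cvtColor(c,cv2.COLOR_BGR2HSV)
    k=cv2.inRange(hsv,(12,130,110),(32,255,255)); N,l,s,ce=cv2.connectedComponentsWithStats(k)
    for i in range(1,N):
        if s[i,4]>5: print(n,s[i]+[x0,y0,0,0,0],ce[i]+[x0,y0])
    out.append(cv2.resize(c,(400,400*(y1-y0)//(x1-x0)),interpolation=cv2.INTER_CUBIC)[:400])
cv2.imwrite("pics/crop0.png",np.hstack(out))
E
```

```text
top [313 217   9   9  53] [317.18867925 221.13207547]
top [308 241   8   8  45] [311.62222222 244.82222222]
top [308 264   5   5  19] [309.78947368 265.63157895]
side [319 195  10  20 142] [323.69014085 204.82394366]
side [293 209   9   8  54] [296.62962963 212.22222222]
side [277 235   5   6  28] [279.         237.32142857]
```

View pics/crop0.png

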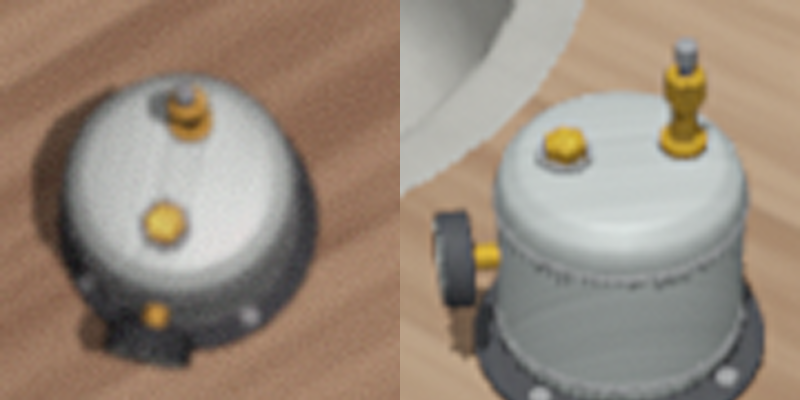

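The crops show the valve clearly: the steel tip is at top (316.2,215.8) and side (324.0,189.8), and the brass nut is below it. The drain plug is at top (311.5,244.5) and side (296.8,211.5), and the gauge is on the left.

Run:
```python
from h import *
t,s=camera_model("top"),camera_model("side")
tip=tri(ray(t,316.2,215.8),ray(s,324.0,189.8)); print("tip",tip, onz(t,316.2,215.8,.138),onz(s,324,189.8,.138))
pl=tri(ray(t,311.5,244.5),ray(s,296.8,211.8)); print("plug",pl,onz(t,311.5,244.5,.1),onz(s,296.8,211.8,.1))
d=tip[0]-pl[0]; print("dist",np.hypot(*d[:2]),"yaw",np.arctan2(d[1],d[0]))
for n,u,v,z in(("dropper top",295.5,169,.102),("spool",345,174,.038),("peg",370,325,.012)): print(n,onz(t,u,v,z))
```

```text
tip (array([ 0.61238606, -0.12545391,  0.13774606]), [np.float64(0.0007210511679989966), np.float64(0.000721051167999077)]) [ 0.61159979 -0.12529449  0.138     ] [ 0.61301704 -0.12573233  0.138     ]
plug (array([ 0.57244475, -0.11485675,  0.09880725]), [np.float64(0.0003493072206557267), np.float64(0.0003493072206556492)]) [ 0.57185859 -0.11484654  0.1       ] [ 0.57228624 -0.11616295  0.1       ]
dist 0.04132320571329226 yaw -0.2593430527605345
dropper top [ 0.70506351 -0.08952425  0.102     ]
spool [ 0.71486662 -0.17551278  0.038     ]
peg [ 0.43976256 -0.21249937  0.012     ]
```

Emit:
{"fn": "step_arm", "kwargs": {"commands": [[0.4,1.5,-2.8,0.6,0,0,-0.115],[0.4,3.1,-5.6,1.2,0,0,-0.23],[0.4,4.7,-8.4,1.8,0,0,-0.345],[0.4,6.2,-11.2,2.4,0,0,-0.46],[0.4,7.8,-14,3,0,0,-0.575]]}}

```text
time: 0.52
tool_pos: [0.216, 0.3651, 0.2309]
tool_rot: [-3.141, 0.0, 2.296]
contact_force: [1.0, -0.2, 0.6]
opening: 0.0631
grip_force: 0.0
```

Emit:
{"fn": "step_arm", "kwargs": {"commands": [[0.4,1.5,-2.8,0,0,0,-0.115],[0.4,3.1,-5.6,0,0,0,-0.23],[0.4,4.7,-8.4,0,0,0,-0.345],[0.4,6.2,-11.2,0,0,0,-0.46],[0.4,7.8,-14,0,0,0,-0.575]]}}

```text
time: 0.93
tool_pos: [0.294, 0.2251, 0.2309]
tool_rot: [-3.141, 0.0, 1.72]
contact_force: [0.7, 0.7, -0.3]
opening: 0.0371
grip_force: 0.0
```

Emit:
{"fn": "step_arm", "kwargs": {"commands": [[0.4,1.5,-2.8,0,0,0,-0.115],[0.4,3.1,-5.6,0,0,0,-0.23],[0.4,4.7,-8.4,0,0,0,-0.345],[0.4,6.2,-11.2,0,0,0,-0.46],[0.4,7.8,-14,0,0,0,-0.575]]}}

```text
time: 1.35
tool_pos: [0.372, 0.085, 0.2309]
tool_rot: [-3.141, 0.0, 1.145]
contact_force: [0.7, 0.4, -0.4]
opening: 0.0367
grip_force: 0.0
```

Emit:
{"fn": "step_arm", "kwargs": {"commands": [[0.4,1.5,-2.8,0,0,0,-0.115],[0.4,3.1,-5.6,0,0,0,-0.23],[0.4,4.7,-8.4,0,0,0,-0.345],[0.4,6.2,-11.2,0,0,0,-0.46],[0.4,7.8,-14,0,0,0,-0.575]]}}

```text
time: 1.77
tool_pos: [0.4501, -0.0549, 0.2307]
tool_rot: [-3.141, 0.0, 0.57]
contact_force: [0.9, 0.2, -0.4]
opening: 0.0366
grip_force: 0.0
```

Emit:
{"fn": "step_arm", "kwargs": {"commands": [[0.4,3.2,-1.4,0,0,0,0],[0.4,6.5,-2.8,0,0,0,0],[0.4,9.7,-4.2,-1,0,0,0],[0.4,13,-5.6,-2,0,0,0],[0.4,16.22,-7.06,-3,0,0,0]]}}

```text
time: 2.18
tool_pos: [0.6133, -0.1247, 0.2001]
tool_rot: [-3.141, 0.0, 0.576]
contact_force: [0.5, -0.4, 0.1]
opening: 0.0369
grip_force: 0.0
```

Run:
```python
from h import *
m=camera_model("wrist"); im=read_camera("wrist"); o=observe(); print(o["tool_pos"],o["tool_rot"],o["qpos"])
cv2.imwrite("pics/w1.png",im[:,:,::-1])
for z in(.138,.13): print(proj(m,[.6123,-.1255,z]))
print(m["cx"],m["cy"],m["vfov"])
p=np.append(o["tool_pos"],1); print(proj(m,o["tool_pos"]))
```

```text
[ 0.61686956 -0.12731754  0.19477839] [-3.13929195e+00  2.44304151e-03  5.74119442e-01] [-3.24865030e-01  5.44855871e-01  1.21564310e+00 -4.88644511e-04
  1.38441501e+00  6.71906010e-01]
(np.float64(309.0784690049126), np.float64(245.34136257582824))
(np.float64(309.13117573266493), np.float64(241.5581766830322))
310.77769985784755 237.2398908737156 62.026490529166566
(np.float64(316.43389989500037), np.float64(275.16505695438684))
```

View pics/w1.png

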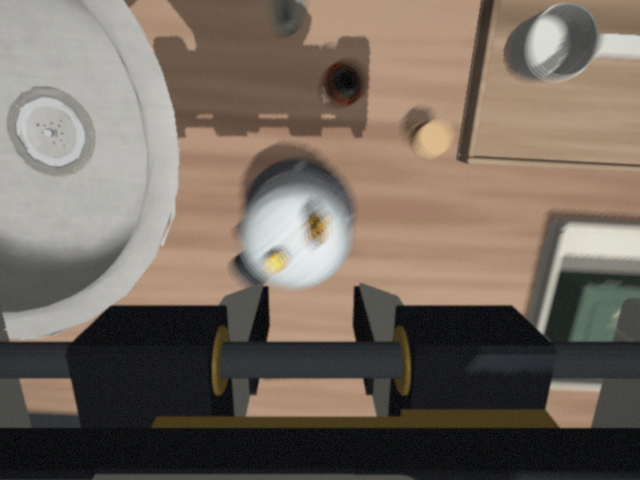

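The picture is motion-blurred because the arm was still settling; the valve is near (317,225). I'll let it settle and re-measure.

Emit:
{"fn": "step_arm", "kwargs": {"commands": [[0.4,0,0,0,0,0,0],[0.4,0,0,0,0,0,0],[0.4,0,0,0,0,0,0]]}}

```text
time: 2.48
tool_pos: [0.6115, -0.1236, 0.2014]
tool_rot: [-3.142, 0.0, 0.576]
contact_force: [-0.8, 0.4, 0.0]
opening: 0.0367
grip_force: 0.0
```

Run:
```python
from h import *
m=camera_model("wrist"); im=read_camera("wrist"); o=observe(); print(o["tool_pos"],o["tool_rot"],o["contact_force"],o["torque"])
for z in(.138,.13): print(proj(m,[.6123,-.1255,z]))
print("plug",proj(m,[.572,-.1153,.1]))
t,s=read_camera("top"),read_camera("side")
def cr(a,x,y,r,n): return cv2.resize(a[y-r:y+r,x-r:x+r,::-1],(n,n),interpolation=cv2.INTER_CUBIC)
cv2.imwrite("pics/w2.png",cr(im,310,240,50,500))
```

```text
[ 0.61158303 -0.1235317   0.20207447] [ 3.14078776e+00 -6.65091277e-04  5.76197902e-01] [-0.05946003  1.13990518 -0.25228257] [-0.07788512  0.09656601 -0.00372814]
(np.float64(312.0377024852676), np.float64(243.34518792680691))
(np.float64(312.0019779164532), np.float64(239.63581164988582))
plug (np.float64(271.8870838146486), np.float64(263.03319330095945))
```

View pics/w2.png

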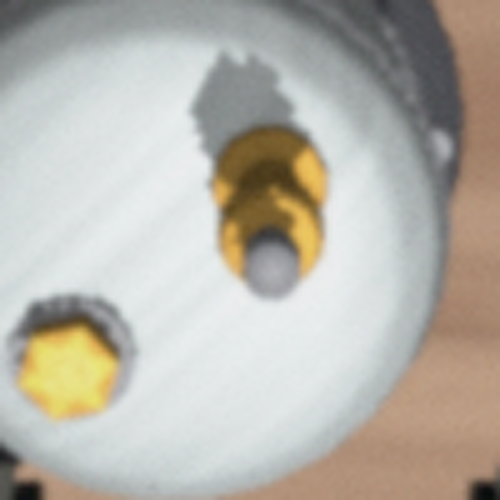

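The tip is at about (313.9,243.8) and the plug at about (273.1,263.2). Both are within roughly 1 mm of prediction, slightly to the right, so I'll shift a little and descend.

Emit:
{"fn": "step_arm", "kwargs": {"commands": [[0.4,0.1,-0.2,-2,0,0,0],[0.4,0.1,-0.2,-4,0,0,0],[0.4,0.1,-0.2,-6,0,0,0],[0.4,0.1,-0.2,-7.5,0,0,0],[0.4,0.1,-0.2,-8.5,0,0,0]]}}

```text
time: 3.05
tool_pos: [0.6122, -0.1255, 0.1154]
tool_rot: [-3.141, 0.001, 0.576]
contact_force: [-0.1, 0.7, 0.3]
opening: 0.0367
grip_force: 0.0
```

Emit:
{"fn": "step_arm", "kwargs": {"commands": [[0.4,0,0,-0.5,0,0,0],[0.4,0,0,-1,0,0,0],[0.4,0,0,-1,0,0,0],[0.4,0,0,-1,0,0,0],[0.4,0,0,-1,0,0,0]]}}

```text
time: 3.47
tool_pos: [0.6136, -0.1261, 0.1071]
tool_rot: [3.14, -0.001, 0.576]
contact_force: [0.2, -0.1, 0.3]
opening: 0.0369
grip_force: 0.0
```

Run:
```python
from h import *
m=camera_model("wrist"); im=read_camera("wrist"); o=observe(); print(o)
s=read_camera("side")
def cr(a,x,y,r,n): return cv2.resize(a[y-r:y+r,x-r:x+r,::-1],(n,n),interpolation=cv2.INTER_CUBIC)
print(proj(m,[.6126,-.126,.138]))
u,v=map(int,proj(m,[.6126,-.126,.138])); cv2.imwrite("pics/a3.png",np.hstack([cr(im,u,v-10,60,400),cr(s,324,205,40,400)]))
```

```text
{'time': 3.5167, 'qpos': array([-3.25030243e-01,  6.05859837e-01,  1.35766598e+00, -2.97129820e-05,
        1.17632390e+00,  6.69977877e-01]), 'qvel': array([-0.00119354,  0.00375313,  0.00303549,  0.00118397, -0.00279564,
       -0.00042634]), 'joint_efforts': array([ 6.58584162e-03, -5.48658192e+01, -2.32607388e+01,  7.97731150e-02,
       -2.23730825e-02,  4.17652950e-05]), 'tool_pos': array([ 0.61360784, -0.12616316,  0.10698523]), 'tool_rot': array([ 3.14020943e+00, -1.06079304e-03,  5.75800336e-01]), 'contact_force': array([-0.02278898,  0.14060755, -0.2637189 ]), 'torque': array([-0.14385222,  0.13039787, -0.00502697]), 'grip_force': 0.0, 'opening': 0.036628364890597266}
(np.float64(306.42367837669656), np.float64(313.0317206079181))
```

View pics/a3.png

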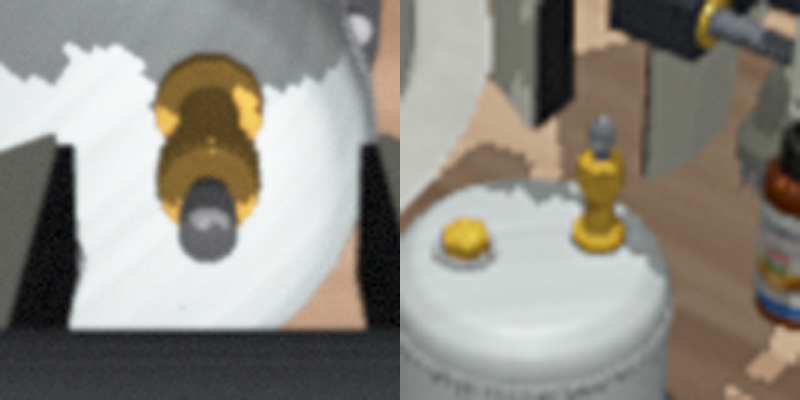

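The wrist view shows the valve close to centred between the fingers. In the side view the finger ends look higher than expected, so I'll check the projection.

Run:
```python
from h import *
s=camera_model("side");w=camera_model("wrist");o=observe();p=o["tool_pos"];y=o["tool_rot"][2]
tx=np.array([np.cos(y),np.sin(y),0]);ty=np.array([np.sin(y),-np.cos(y),0])
f=lambda q:(np.array(proj(s,q))-[284,165])*5+[400,0]
print("tip",f([.6126,-.126,.138]),f([.6126,-.126,.112]))
for a in(1,-1):
  for b in(1,-1):
    q=p+ty*a*.0184+tx*b*.0095
    print(a,b,f(q),f(q+[0,0,.019]),"wrist",(np.array(proj(w,q))-[246,243])*400/120)
```

```text
tip [599.104857   124.83298043] [596.90052658 191.14104649]
1 1 [665.95423889 208.98465228] [668.56517642 161.17559908] wrist [332.300497    71.07096092]
1 -1 [633.11587894 241.92643557] [635.27491631 193.93879384] wrist [329.06479565 188.0155481 ]
-1 1 [566.55719359 166.31333968] [567.69082168 118.69119574] wrist [83.19090477 71.1761049 ]
-1 -1 [532.92285383 198.12469438] [533.58032578 150.31304227] wrist [ 86.87064731 188.14417287]
```

Run:
```python
from h import *
s=camera_model("side");w=camera_model("wrist");print(observe()["tool_pos"])
print(tri(ray(s,318.4,185),ray(w,268.5,286.5)))
print(tri(ray(s,312.4,190),ray(w,268.5,286.5)))
print(tri(ray(s,324,189.5),ray(w,246+208*.3,243+240*.3)))
a=read_camera("side"); 
cv2.imwrite("pics/s4.png",cv2.resize(a[140:240,265:390,::-1],(800,640),interpolation=cv2.INTER_CUBIC)[:600])
```

```text
[ 0.61350304 -0.12614993  0.10684692]
(array([ 0.61234127, -0.1066368 ,  0.13364489]), [np.float64(7.690357029112166e-05), np.float64(7.690357029111309e-05)])
(array([ 0.6055838 , -0.10641899,  0.12440282]), [np.float64(0.003092734758053005), np.float64(0.003092734758052807)])
(array([ 0.61271365, -0.12668612,  0.13930423]), [np.float64(0.00015507425737553766), np.float64(0.00015507425737548776)])
```

View pics/s4.png

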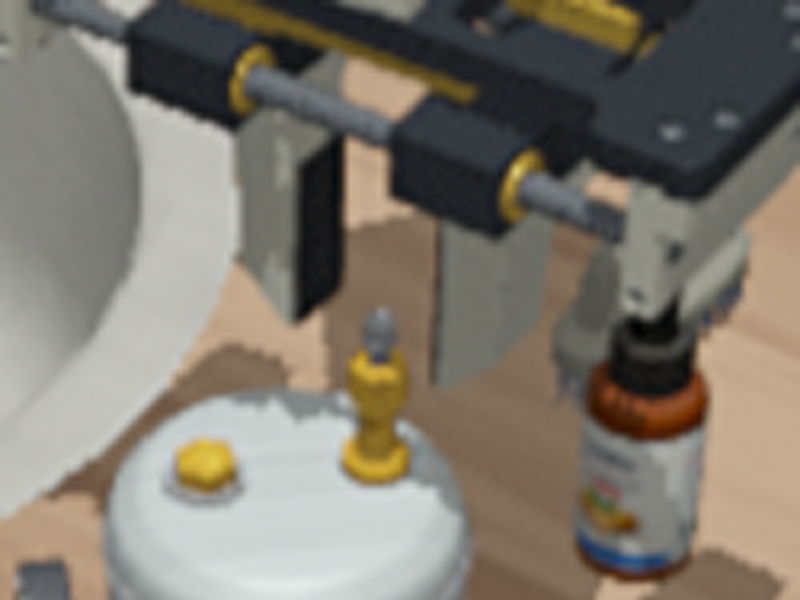

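The side view shows the finger ends at about tip height: (300,320) and (440,385) in the crop. Triangulated, that is z ≈ 0.134, although the reported TCP is 0.107. The real finger ends sit about 27 mm above the reported TCP, so I'll trust the images and go lower with force checks.

Emit:
{"fn": "step_arm", "kwargs": {"commands": [[0.4,-0.08,0,-0.5,0,0,0],[0.4,-0.08,0,-1,0,0,0],[0.4,-0.08,0,-1.5,0,0,0],[0.4,-0.08,0,-1.5,0,0,0],[0.4,-0.08,0,-1.5,0,0,0]]}}

```text
time: 4.03
tool_pos: [0.6119, -0.1259, 0.0904]
tool_rot: [-3.141, 0.001, 0.576]
contact_force: [-0.3, 0.3, -0.2]
opening: 0.0367
grip_force: 0.0
```

Run:
```python
from h import *
s=camera_model("side");w=camera_model("wrist");o=observe();print(o["tool_pos"],o["contact_force"]); im=read_camera("wrist")
a=read_camera("side"); A=cv2.resize(a[155:235,284:364,::-1],(400,400),interpolation=cv2.INTER_CUBIC)
B=cv2.resize(im[240:360,246:366,::-1],(400,400),interpolation=cv2.INTER_CUBIC)
cv2.imwrite("pics/a5.png",np.hstack([B,A]))
```

```text
[ 0.61194504 -0.12591546  0.09035935] [-0.25318248  0.26152708 -0.20089228]
```

View pics/a5.png

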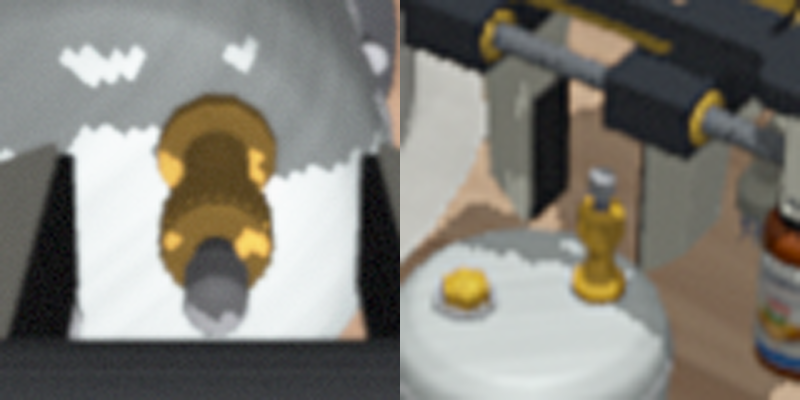

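The wrist view shows the nut (216) centred between the pads (75 and 360). The finger ends are now at about z = 0.118 with no contact, even though the reported TCP is below the tank top, which confirms the offset. I'll go down another 13 mm and then close gently.

Emit:
{"fn": "step_arm", "kwargs": {"commands": [[0.4,0.05,0,-0.5,0,0,0],[0.4,0.05,0,-0.9,0,0,0],[0.4,0.05,0,-1.3,0,0,0],[0.4,0.05,0,-1.3,0,0,0],[0.3,0.05,0,-1.3,0,0,0]]}}

```text
time: 4.55
tool_pos: [0.6125, -0.1259, 0.0775]
tool_rot: [-3.141, 0.001, 0.576]
contact_force: [1.1, 1.0, -0.1]
opening: 0.0335
grip_force: 0.0
```

Emit:
{"fn": "step_arm", "kwargs": {"commands": [[0.2,0,0,0,0,0,0],[0.2,0,0,0,0,0,0],[0.16,0,0,0,0,0,0],[0.1,0,0,0,0,0,0],[0.1,0,0,0,0,0,0]], "grip_force": 10}}

```text
time: 4.97
tool_pos: [0.6125, -0.1255, 0.0782]
tool_rot: [-3.141, 0.0, 0.576]
contact_force: [-2.0, 1.6, 1.4]
opening: 0.0134
grip_force: 10.0
```

Run:
```python
from h import *
o=observe(); print({k:np.round(o[k],4) for k in("tool_pos","tool_rot","contact_force","torque","opening","grip_force","qpos")})
```

```text
{'tool_pos': array([ 0.6125, -0.1255,  0.0782]), 'tool_rot': array([-3.1407e+00,  1.0000e-04,  5.7580e-01]), 'contact_force': array([-2.0023,  1.6379,  1.438 ]), 'torque': array([0.2907, 0.3389, 0.0041]), 'opening': np.float64(0.0134), 'grip_force': np.float64(10.0002), 'qpos': array([-3.2480e-01,  6.3480e-01,  1.3908e+00,  5.0000e-04,  1.1167e+00,
        6.6990e-01])}
```

Emit:
{"fn": "step_arm", "kwargs": {"commands": [[0.1,-0.03,0.04,0,0,0,0],[0.1,-0.03,0.04,0.01,0,0,0.1],[0.1,-0.03,0.04,0.02,0,0,0.2],[0.1,-0.03,0.04,0.04,0,0,0.3],[0.1,-0.03,0.04,0.05,0,0,0.4]]}}

```text
time: 5.38
tool_pos: [0.6123, -0.1252, 0.0786]
tool_rot: [-3.141, -0.0, 0.981]
contact_force: [-1.0, 2.5, 1.4]
opening: 0.0134
grip_force: 10.0
```

```bash
cat > o.py <<'E'
from h import *
o=observe(); print({k:np.round(o[k],4).tolist() for k in("time","tool_pos","tool_rot","contact_force","torque","opening","grip_force","qpos")})
E
python3 o.py
```

```text
{'time': 5.3833, 'tool_pos': [0.6123, -0.1252, 0.0786], 'tool_rot': [-3.1411, -0.0002, 0.9808], 'contact_force': [-1.0074, 2.5085, 1.3509], 'torque': [0.3234, 0.3698, -0.0514], 'opening': 0.0134, 'grip_force': 9.9998, 'qpos': [-0.3245, 0.6337, 1.3915, 0.0003, 1.1168, 0.2654]}
```

Emit:
{"fn": "step_arm", "kwargs": {"commands": [[0.1,0,0,0.01,0,0,0.12],[0.1,0,0,0.03,0,0,0.24],[0.1,0,0,0.04,0,0,0.36],[0.1,0,0,0.06,0,0,0.48],[0.1,0,0,0.07,0,0,0.6]]}}

```text
time: 5.8
tool_pos: [0.6117, -0.125, 0.0792]
tool_rot: [-3.14, -0.001, 1.582]
contact_force: [-3.9, 3.1, 2.4]
opening: 0.0135
grip_force: 10.0
```

```bash
python3 o.py
```

```text
{'time': 5.8, 'tool_pos': [0.6117, -0.125, 0.0792], 'tool_rot': [-3.1401, -0.0008, 1.5818], 'contact_force': [-3.9123, 3.0811, 2.3754], 'torque': [0.3757, 0.6155, -0.0242], 'opening': 0.0135, 'grip_force': 9.9992, 'qpos': [-0.3244, 0.6328, 1.3913, 0.0003, 1.1191, -0.3356]}
```

Emit:
{"fn": "step_arm", "kwargs": {"commands": [[0.1,0,0,0.01,0,0,0.12],[0.1,0,0,0.03,0,0,0.24],[0.1,0,0,0.04,0,0,0.36],[0.1,0,0,0.05,0,0,0.4],[0.1,0,0,0.05,0,0,0.4]]}}

```text
time: 6.22
tool_pos: [0.6114, -0.1251, 0.0797]
tool_rot: [-3.14, -0.002, 1.979]
contact_force: [-4.3, 1.9, 3.3]
opening: 0.0135
grip_force: 10.0
```

```bash
python3 o.py
```

```text
{'time': 6.2167, 'tool_pos': [0.6114, -0.1251, 0.0797], 'tool_rot': [-3.1398, -0.0017, 1.9785], 'contact_force': [-4.3123, 1.9057, 3.2642], 'torque': [0.3287, 0.6921, -0.0211], 'opening': 0.0135, 'grip_force': 9.9994, 'qpos': [-0.3246, 0.6323, 1.3911, 0.0, 1.1207, -0.7323]}
```

Emit:
{"fn": "step_arm", "kwargs": {"commands": [[0.3,0,0,0,0,0,0],[0.3,0,0,0,0,0,0],[0.3,-0.08,0.03,0,0,0,-0.12],[0.3,-0.08,0.03,0,0,0,-0.24],[0.3,-0.08,0.03,0,0,0,-0.36]]}}

```text
time: 6.63
tool_pos: [0.6121, -0.1257, 0.0798]
tool_rot: [3.141, 0.001, 1.61]
contact_force: [0.2, -0.9, 0.3]
opening: 0.0279
grip_force: 0.0
```

Emit:
{"fn": "step_arm", "kwargs": {"commands": [[0.3,0,0,0,0,0,-0.12],[0.3,0,0,0,0,0,-0.24],[0.3,0,0,0,0,0,-0.36],[0.3,0,0,0,0,0,-0.48],[0.3,0,0,0,0,0,-0.6]]}}

```text
time: 7.05
tool_pos: [0.6122, -0.1257, 0.0798]
tool_rot: [3.14, 0.0, 1.01]
contact_force: [-0.1, -0.8, 1.0]
opening: 0.0274
grip_force: 0.0
```

Emit:
{"fn": "step_arm", "kwargs": {"commands": [[0.3,0,0,0,0,0,-0.12],[0.3,0,0,0,0,0,-0.24],[0.3,0,0,0,0,0,-0.36],[0.3,0,0,0,0,0,-0.44],[0.3,0,0,0,0,0,-0.44]]}}

```text
time: 7.47
tool_pos: [0.6121, -0.1257, 0.0798]
tool_rot: [3.141, -0.0, 0.573]
contact_force: [0.4, 0.7, 0.7]
opening: 0.0276
grip_force: 0.0
```

```bash
python3 o.py
```

```text
{'time': 7.4667, 'tool_pos': [0.6121, -0.1257, 0.0798], 'tool_rot': [3.1405, -0.0005, 0.5728], 'contact_force': [0.3653, 0.6823, 0.676], 'torque': [-0.1118, 0.1268, 0.0266], 'opening': 0.0276, 'grip_force': 0.0, 'qpos': [-0.3249, 0.6315, 1.3922, -0.0003, 1.1168, 0.6733]}
```

Emit:
{"fn": "step_arm", "kwargs": {"commands": [[0.1,0,0,0,0,0,0],[0.1,0,0,0,0,0,0],[0.1,0,0,0,0,0,0],[0.1,0,0,0,0,0,0]], "grip_force": 11}}

```text
time: 7.8
tool_pos: [0.612, -0.1257, 0.0798]
tool_rot: [3.141, -0.0, 0.577]
contact_force: [1.1, -2.7, -0.9]
opening: 0.0137
grip_force: 11.0
```

```bash
python3 o.py
```

```text
{'time': 7.8, 'tool_pos': [0.612, -0.1257, 0.0798], 'tool_rot': [3.1406, -0.0002, 0.5768], 'contact_force': [1.1142, -2.6976, -0.9094], 'torque': [-0.3326, -0.0603, 0.0034], 'opening': 0.0137, 'grip_force': 11.0, 'qpos': [-0.3249, 0.6314, 1.3923, -0.0005, 1.1169, 0.6692]}
```

Emit:
{"fn": "step_arm", "kwargs": {"commands": [[0.1,0.01,-0.02,0.01,0,0,0.1],[0.1,0.01,-0.02,0.02,0,0,0.2],[0.1,0.01,-0.02,0.04,0,0,0.3],[0.1,0.01,-0.02,0.05,0,0,0.4],[0.1,0.01,-0.02,0.06,0,0,0.5]]}}

```text
time: 8.22
tool_pos: [0.6119, -0.1256, 0.0804]
tool_rot: [3.141, 0.0, 1.081]
contact_force: [1.0, -0.8, 1.2]
opening: 0.0133
grip_force: 11.0
```

```bash
python3 o.py
```

```text
{'time': 8.2167, 'tool_pos': [0.6119, -0.1256, 0.0804], 'tool_rot': [3.1413, 0.0, 1.0814], 'contact_force': [0.9533, -0.8367, 1.2354], 'torque': [-0.1902, 0.0398, -0.0673], 'opening': 0.0133, 'grip_force': 10.9997, 'qpos': [-0.325, 0.6309, 1.3915, -0.0001, 1.1189, 0.1644]}
```

Emit:
{"fn": "step_arm", "kwargs": {"commands": [[0.1,0,0,0.01,0,0,0.1],[0.1,0,0,0.02,0,0,0.2],[0.1,0,0,0.04,0,0,0.3],[0.1,0,0,0.05,0,0,0.4],[0.1,0,0,0.06,0,0,0.5]]}}

```text
time: 8.63
tool_pos: [0.6117, -0.1255, 0.0809]
tool_rot: [-3.141, -0.0, 1.581]
contact_force: [0.1, -0.2, 0.1]
opening: 0.0137
grip_force: 11.0
```

```bash
python3 o.py
```

```text
{'time': 8.6333, 'tool_pos': [0.6117, -0.1255, 0.0809], 'tool_rot': [-3.1414, -0.0, 1.5814], 'contact_force': [0.0692, -0.1683, 0.1253], 'torque': [-0.1928, 0.1446, -0.0383], 'opening': 0.0137, 'grip_force': 10.9997, 'qpos': [-0.3251, 0.6302, 1.3911, -0.0, 1.1204, -0.3357]}
```

Emit:
{"fn": "step_arm", "kwargs": {"commands": [[0.1,0,0,0.01,0,0,0.1],[0.1,0,0,0.02,0,0,0.2],[0.1,0,0,0.04,0,0,0.3],[0.1,0,0,0.05,0,0,0.4],[0.1,0,0,0.06,0,0,0.5]]}}

```text
time: 9.05
tool_pos: [0.6115, -0.1256, 0.0815]
tool_rot: [-3.141, -0.0, 2.081]
contact_force: [-1.0, 0.3, 0.4]
opening: 0.0135
grip_force: 11.0
```

```bash
python3 o.py
```

```text
{'time': 9.05, 'tool_pos': [0.6115, -0.1256, 0.0815], 'tool_rot': [-3.1412, -0.0003, 2.0814], 'contact_force': [-1.0023, 0.2878, 0.3583], 'torque': [-0.1899, 0.1669, -0.0182], 'opening': 0.0135, 'grip_force': 10.9997, 'qpos': [-0.3252, 0.6296, 1.3906, -0.0001, 1.1219, -0.8357]}
```

Emit:
{"fn": "step_arm", "kwargs": {"commands": [[0.3,0,0,0,0,0,0],[0.3,0,0,0,0,0,0],[0.3,0,0,0,0,0,-0.12],[0.3,0,0,0,0,0,-0.24],[0.3,0,0,0,0,0,-0.36]]}}

```text
time: 9.47
tool_pos: [0.6118, -0.1254, 0.0815]
tool_rot: [3.141, -0.0, 1.707]
contact_force: [0.2, -0.3, 0.2]
opening: 0.0275
grip_force: 0.0
```

Emit:
{"fn": "step_arm", "kwargs": {"commands": [[0.3,0,0,0,0,0,-0.12],[0.3,0,0,0,0,0,-0.24],[0.3,0,0,0,0,0,-0.36],[0.3,0,0,0,0,0,-0.48],[0.3,0,0,0,0,0,-0.6]]}}

```text
time: 9.88
tool_pos: [0.6118, -0.1254, 0.0815]
tool_rot: [3.141, -0.0, 1.107]
contact_force: [-0.7, -0.4, -0.1]
opening: 0.0274
grip_force: 0.0
```

Emit:
{"fn": "step_arm", "kwargs": {"commands": [[0.3,0,0,0,0,0,-0.12],[0.3,0,0,0,0,0,-0.24],[0.3,0,0,0,0,0,-0.36],[0.3,0,0,0,0,0,-0.48],[0.3,0,0,0,0,0,-0.54]]}}

```text
time: 10.3
tool_pos: [0.6118, -0.1254, 0.0815]
tool_rot: [3.142, -0.0, 0.567]
contact_force: [-0.4, 0.5, -0.6]
opening: 0.0277
grip_force: 0.0
```

Emit:
{"fn": "step_arm", "kwargs": {"commands": [[0.3,0,0,0,0,0,0],[0.1,0,0,0,0,0,0],[0.1,0,0,0,0,0,0],[0.1,0,0,0,0,0,0],[0.1,0,0,0,0,0,0]]}}

```text
time: 10.72
tool_pos: [0.612, -0.1257, 0.0816]
tool_rot: [3.141, -0.0, 0.576]
contact_force: [-0.1, -0.5, 0.1]
opening: 0.0133
grip_force: 11.0
```

```bash
python3 o.py
```

```text
{'time': 10.7167, 'tool_pos': [0.612, -0.1257, 0.0816], 'tool_rot': [3.141, -0.0001, 0.5762], 'contact_force': [-0.0658, -0.5095, 0.0977], 'torque': [-0.2258, 0.0456, 0.0058], 'opening': 0.0133, 'grip_force': 10.9999, 'qpos': [-0.3251, 0.6297, 1.3902, -0.0003, 1.1212, 0.6697]}
```

Emit:
{"fn": "step_arm", "kwargs": {"commands": [[0.1,0,0,0.01,0,0,0.1],[0.1,0,0,0.02,0,0,0.2],[0.1,0,0,0.04,0,0,0.3],[0.1,0,0,0.05,0,0,0.4]]}}

```text
time: 11.05
tool_pos: [0.6119, -0.1256, 0.0821]
tool_rot: [3.141, -0.0, 0.981]
contact_force: [0.5, -0.1, -0.2]
opening: 0.0139
grip_force: 11.0
```

```bash
python3 o.py
```

```text
{'time': 11.05, 'tool_pos': [0.6119, -0.1256, 0.0821], 'tool_rot': [3.1412, -0.0, 0.9809], 'contact_force': [0.5312, -0.1127, -0.1972], 'torque': [-0.1751, 0.033, -0.0444], 'opening': 0.0139, 'grip_force': 10.9996, 'qpos': [-0.3251, 0.6291, 1.3897, -0.0001, 1.1224, 0.2648]}
```

Emit:
{"fn": "step_arm", "kwargs": {"commands": [[0.1,0,0,0.01,0,0,0.08],[0.1,0,0,0.02,0,0,0.15]]}}

```text
time: 11.22
tool_pos: [0.6118, -0.1256, 0.0822]
tool_rot: [3.141, -0.0, 1.13]
contact_force: [0.5, -0.1, -0.4]
opening: 0.0138
grip_force: 11.0
```

```bash
cat > t.py <<'E'
from h import *
o=observe(); print(np.round(np.r_[o["time"],o["torque"],o["contact_force"],o["tool_rot"][2],o["tool_pos"][2],o["qpos"][5]],4))
E
python3 t.py
```

```text
[ 1.12167e+01 -1.50200e-01  1.00000e-03 -6.18000e-02  4.54000e-01
 -1.03500e-01 -3.50000e-01  1.13010e+00  8.22000e-02  1.15700e-01]
```

Emit:
{"fn": "step_arm", "kwargs": {"commands": [[0.1,0,0,0.01,0,0,0.08],[0.1,0,0,0.02,0,0,0.15]]}}

```text
time: 11.38
tool_pos: [0.6118, -0.1256, 0.0824]
tool_rot: [3.142, 0.0, 1.28]
contact_force: [0.2, 0.3, 0.7]
opening: 0.0135
grip_force: 11.0
```

```bash
python3 t.py
```

```text
[11.3833 -0.1772  0.0598 -0.0913  0.2276  0.3326  0.7054  1.2799  0.0824
 -0.0342]
```

Emit:
{"fn": "step_arm", "kwargs": {"commands": [[0.1,0,0,0,0,0,0]]}}

```text
time: 11.47
tool_pos: [0.6118, -0.1256, 0.0824]
tool_rot: [3.142, 0.0, 1.278]
contact_force: [0.1, -0.5, -0.9]
opening: 0.0133
grip_force: 11.0
```

```bash
python3 t.py
```

```text
[ 1.14667e+01 -1.38800e-01  5.16000e-02  7.60000e-03  1.22900e-01
 -4.69400e-01 -8.75200e-01  1.27840e+00  8.24000e-02 -3.27000e-02]
```

Emit:
{"fn": "step_arm", "kwargs": {"commands": [[0.1,0,0,0.01,0,0,0.06]]}}

```text
time: 11.55
tool_pos: [0.6118, -0.1256, 0.0825]
tool_rot: [3.142, 0.0, 1.334]
contact_force: [0.7, -0.6, 0.2]
opening: 0.0134
grip_force: 11.0
```

```bash
python3 t.py
```

```text
[11.55   -0.1771  0.044  -0.0746  0.7491 -0.5765  0.186   1.3336  0.0825
 -0.0879]
```

Emit:
{"fn": "step_arm", "kwargs": {"commands": [[0.1,0,0,0.01,0,0,0.08],[0.1,0,0,0.02,0,0,0.15]]}}

```text
time: 11.72
tool_pos: [0.6117, -0.1256, 0.0827]
tool_rot: [-3.141, 0.0, 1.487]
contact_force: [-0.9, -0.8, -0.6]
opening: 0.0127
grip_force: 11.0
```

```bash
python3 t.py
```

```text
[ 1.17167e+01 -1.62900e-01  6.17000e-02  5.30000e-03 -8.88300e-01
 -7.55400e-01 -6.21500e-01  1.48730e+00  8.27000e-02 -2.41500e-01]
```

Emit:
{"fn": "step_arm", "kwargs": {"commands": [[0.1,0,0,0.01,0,0,0.08],[0.1,0,0,0.02,0,0,0.15]]}}

```text
time: 11.88
tool_pos: [0.6117, -0.1255, 0.0829]
tool_rot: [-3.141, -0.0, 1.637]
contact_force: [-0.0, -0.3, -0.8]
opening: 0.0134
grip_force: 11.0
```

```bash
python3 t.py
```

```text
[11.8833 -0.1627  0.1    -0.0549 -0.0479 -0.2596 -0.7714  1.6374  0.0829
 -0.3916]
```

Emit:
{"fn": "step_arm", "kwargs": {"commands": [[0.1,0,0,0.01,0,0,0.08],[0.1,0,0,0.02,0,0,0.15]]}}

```text
time: 12.05
tool_pos: [0.6116, -0.1256, 0.083]
tool_rot: [-3.141, -0.0, 1.787]
contact_force: [-1.0, 0.9, -0.8]
opening: 0.0133
grip_force: 11.0
```

```bash
python3 t.py
```

```text
[ 1.2050e+01 -2.5210e-01  2.7200e-02 -9.7000e-03 -9.6280e-01  8.7450e-01
 -7.7330e-01  1.7873e+00  8.3000e-02 -5.4160e-01]
```

Emit:
{"fn": "step_arm", "kwargs": {"commands": [[0.1,0,0,0.01,0,0,0.08],[0.1,0,0,0.02,0,0,0.15]]}}

```text
time: 12.22
tool_pos: [0.6115, -0.1256, 0.0832]
tool_rot: [-3.141, -0.0, 1.937]
contact_force: [-0.9, -1.6, -1.0]
opening: 0.0131
grip_force: 11.0
```

```bash
python3 t.py
```

```text
[ 1.22167e+01 -2.20400e-01  7.65000e-02  9.50000e-03 -8.91000e-01
 -1.60160e+00 -1.03080e+00  1.93740e+00  8.32000e-02 -6.91600e-01]
```

Emit:
{"fn": "step_arm", "kwargs": {"commands": [[0.35,0,0,0,0,0,0],[0.35,0,0,0,0,0,0],[0.35,0,0,0,0,0,-0.12],[0.35,0,0,0,0,0,-0.24],[0.35,0,0,0,0,0,-0.36]]}}

```text
time: 12.63
tool_pos: [0.6118, -0.1254, 0.0834]
tool_rot: [3.141, -0.0, 1.567]
contact_force: [-0.3, -0.2, 0.2]
opening: 0.0318
grip_force: 0.0
```

Emit:
{"fn": "step_arm", "kwargs": {"commands": [[0.35,0,0,0,0,0,-0.12],[0.35,0,0,0,0,0,-0.24],[0.35,0,0,0,0,0,-0.36],[0.35,0,0,0,0,0,-0.48],[0.35,0,0,0,0,0,-0.6]]}}

```text
time: 13.05
tool_pos: [0.6118, -0.1254, 0.0834]
tool_rot: [3.142, -0.0, 0.967]
contact_force: [0.1, 0.3, 0.2]
opening: 0.0318
grip_force: 0.0
```

Emit:
{"fn": "step_arm", "kwargs": {"commands": [[0.35,0,0,0,0,0,-0.12],[0.35,0,0,0,0,0,-0.24],[0.35,0,0,0,0,0,-0.36],[0.35,0,0,0,0,0,-0.4],[0.35,0,0,0,0,0,-0.4]]}}

```text
time: 13.47
tool_pos: [0.6119, -0.1254, 0.0834]
tool_rot: [3.141, -0.0, 0.572]
contact_force: [-0.8, 0.3, 0.5]
opening: 0.0322
grip_force: 0.0
```

```bash
python3 - <<'E'
from h import *
A=cv2.imread("pics/side0.png")[180:230,304:354]
n=4; b=np.mean([read_camera("side")[:,:,::-1].astype(float) for _ in range(n)],0).astype(np.uint8); cv2.imwrite("pics/side_b.png",b)
B=b[180:230,304:354]
f=lambda c:cv2.resize(c,(400,400),interpolation=cv2.INTER_CUBIC)
cv2.imwrite("pics/cmp.png",np.hstack([f(A),f(B)]))
for c in(A,B):
    p=c[:,18:22].astype(float).mean(1); print(np.round(p[5:40,2]-p[5:40,0]).astype(int).tolist())
s=camera_model("side")
for z in(.138,.13,.124,.118,.112): print(z,proj(s,[.6122,-.1257,z]))
E
python3 t.py
```

```text
[52, 54, 54, 30, 2, -4, -3, -2, -2, 8, 19, 39, 111, 140, 119, 90, 90, 93, 92, 93, 83, 80, 91, 94, 94, 90, 100, 130, 144, 126, 54, -2, -7, -6, -5]
[38, 42, 42, 22, 2, -4, -5, -4, -2, 24, 66, 95, 86, 79, 77, 78, 78, 60, 66, 84, 84, 80, 87, 91, 90, 90, 102, 126, 134, 122, 58, 0, -8, -5, -4]
0.138 (np.float64(323.49848588978705), np.float64(189.91517864485283))
0.13 (np.float64(323.3629542359952), np.float64(194.05241202064602))
0.124 (np.float64(323.26240088401045), np.float64(197.12189927502683))
0.118 (np.float64(323.1627720487355), np.float64(200.16316477248606))
0.112 (np.float64(323.0640550381052), np.float64(203.17659595045689))
[13.6667 -0.1483  0.1172  0.0371  0.2669  0.9034  0.1055  0.5761  0.0833
  0.6698]
```

View pics/cmp.png

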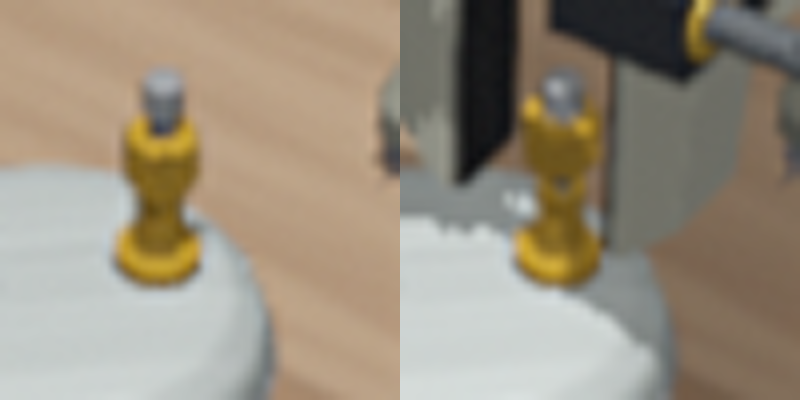

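The crops show the nut's upper edge risen from row ~125 to ~103 (about 2.5 px, or 5 mm), so it's turning without slip. Next is the careful final part.

```bash
cat > ta.py <<'E'
from h import *
L=[]
for _ in range(5):
    read_camera("side"); o=observe(); L.append(np.r_[o["torque"][2],o["contact_force"]])
L=np.array(L); print(np.round(L.mean(0),3),"sd",np.round(L[:,0].std(),3),np.round([o["time"],o["tool_rot"][2],o["tool_pos"][2],o["opening"]],4))
E
python3 ta.py
```

```text
[ 0.033  0.406 -0.116 -0.281] sd 0.018 [13.9167  0.5758  0.0833  0.032 ]
```

Emit:
{"fn": "step_arm", "kwargs": {"commands": [[0.1,0,0,0,0,0,0],[0.1,0,0,0,0,0,0],[0.1,0,0,0,0,0,0],[0.1,0,0,0,0,0,0],[0.1,0,0,0.01,0,0,0.1]]}}

```text
time: 14.33
tool_pos: [0.612, -0.1257, 0.0835]
tool_rot: [3.141, -0.0, 0.675]
contact_force: [0.4, -0.6, -0.3]
opening: 0.0134
grip_force: 11.0
```

```bash
python3 t.py; python3 ta.py
```

```text
[ 1.43333e+01 -1.99200e-01  1.15700e-01  6.90000e-03  3.81000e-01
 -5.87900e-01 -3.11800e-01  6.75300e-01  8.35000e-02  5.70500e-01]
[-0.004  0.655 -0.896 -0.309] sd 0.04 [1.45833e+01 6.73400e-01 8.35000e-02 1.30000e-02]
```

Emit:
{"fn": "step_arm", "kwargs": {"commands": [[0.1,0,0,0.01,0,0,0.1]]}}

```text
time: 14.67
tool_pos: [0.6119, -0.1257, 0.0836]
tool_rot: [3.141, -0.0, 0.773]
contact_force: [0.6, -0.6, 0.5]
opening: 0.0134
grip_force: 11.0
```

```bash
python3 t.py; python3 ta.py
```

```text
[14.6667 -0.306   0.1106 -0.0299  0.6064 -0.571   0.4505  0.7734  0.0836
  0.4725]
[-0.006  0.532 -1.759 -0.168] sd 0.033 [1.49167e+01 7.72700e-01 8.36000e-02 1.33000e-02]
```

Emit:
{"fn": "step_arm", "kwargs": {"commands": [[0.1,0,0,0.01,0,0,0.1]]}}

```text
time: 15.0
tool_pos: [0.6119, -0.1257, 0.0837]
tool_rot: [3.141, -0.0, 0.873]
contact_force: [2.1, -1.6, -0.8]
opening: 0.0134
grip_force: 11.0
```

```bash
python3 ta.py
```

```text
[-0.025  1.151 -1.607 -0.34 ] sd 0.018 [1.525e+01 8.724e-01 8.360e-02 1.320e-02]
```

Emit:
{"fn": "step_arm", "kwargs": {"commands": [[0.1,0,0,0.01,0,0,0.1]]}}

```text
time: 15.33
tool_pos: [0.6118, -0.1256, 0.0837]
tool_rot: [3.141, 0.0, 0.973]
contact_force: [1.4, -1.6, -0.3]
opening: 0.0133
grip_force: 11.0
```

```bash
python3 ta.py
```

```text
[-0.055  1.085 -1.827 -0.872] sd 0.026 [1.55833e+01 9.72400e-01 8.37000e-02 1.31000e-02]
```

Emit:
{"fn": "step_arm", "kwargs": {"commands": [[0.1,0,0,0.01,0,0,0.08]]}}

```text
time: 15.67
tool_pos: [0.6118, -0.1256, 0.0838]
tool_rot: [3.141, 0.0, 1.053]
contact_force: [0.9, -2.1, -1.2]
opening: 0.0135
grip_force: 11.0
```

```bash
python3 ta.py;python3 ta.py
```

```text
[-0.112  1.169 -2.155 -1.507] sd 0.025 [1.59167e+01 1.05280e+00 8.38000e-02 1.32000e-02]
[-0.151  1.478 -2.194 -1.373] sd 0.03 [1.61667e+01 1.05490e+00 8.38000e-02 1.34000e-02]
```

The stop has been felt: torque is at about 0.15 N m and rising. I'll ease back slightly, release, rise and close the fingers.

Emit:
{"fn": "step_arm", "kwargs": {"commands": [[0.1,0,0,0,0,0,-0.06],[0.1,0,0,0,0,0,-0.08]]}}

```text
time: 16.33
tool_pos: [0.6118, -0.1256, 0.0838]
tool_rot: [3.141, 0.0, 0.973]
contact_force: [1.2, -2.5, -1.3]
opening: 0.0132
grip_force: 11.0
```

```bash
python3 ta.py
```

```text
[-0.047  1.267 -2.599 -1.572] sd 0.027 [1.65833e+01 9.76700e-01 8.38000e-02 1.33000e-02]
```

Emit:
{"fn": "step_arm", "kwargs": {"commands": [[0.35,0,0,0,0,0,0],[0.35,0,0,0,0,0,0],[0.35,0,0,0,0,0,0],[0.35,0,0,1.5,0,0,0],[0.35,0,0,3,0,0,0]]}}

```text
time: 17.0
tool_pos: [0.6109, -0.1249, 0.1133]
tool_rot: [-3.139, 0.001, 0.976]
contact_force: [1.2, -0.0, -0.1]
opening: 0.0324
grip_force: 0.0
```

Emit:
{"fn": "step_arm", "kwargs": {"commands": [[0.35,0,0,1,0,0,0],[0.35,0,0,2,0,0,0],[0.2,0,0,2,0,0,0],[0,0,0,2,0,0,0],[0,0,0,2,0,0,0]]}}

```text
time: 17.42
tool_pos: [0.6113, -0.1253, 0.1331]
tool_rot: [-3.14, 0.0, 0.976]
contact_force: [0.2, -0.5, 0.3]
opening: 0.0168
grip_force: 0.0
```

Emit:
{"fn": "step_arm", "kwargs": {"commands": [[0,0,0,0,0,0,0],[0,0,0,0,0,0,0],[0,0,0,0,0,0,0]], "grip_force": 20}}

```text
time: 17.67
tool_pos: [0.6115, -0.1254, 0.1332]
tool_rot: [-3.141, 0.0, 0.976]
contact_force: [-0.5, -0.2, -0.1]
opening: 0.0009
grip_force: 0.0
```

```bash
python3 - <<'E'
from h import *
b=np.mean([read_camera("side")[:,:,::-1].astype(float) for _ in range(4)],0).astype(np.uint8)
p=b[180:230,322:326].astype(float).mean(1); print(np.round(p[5:40,2]-p[5:40,0]).astype(int).tolist())
w=read_camera("wrist")[:,:,::-1]
m=camera_model("wrist"); print(proj(m,[.612,-.1257,.138]))
f=lambda c:cv2.resize(c,(400,400),interpolation=cv2.INTER_CUBIC)
cv2.imwrite("pics/pre.png",np.hstack([f(b[160:220,294:354]),f(w[210:330,246:366])]))
E
python3 ta.py
```

```text
[40, 41, 41, 22, 0, -4, -5, -4, -4, 28, 102, 130, 99, 89, 94, 96, 95, 62, 58, 98, 106, 98, 98, 97, 95, 93, 105, 134, 147, 130, 54, -2, -7, -5, -4]
(np.float64(309.07565075391784), np.float64(284.78896129716657))
[-0.024  0.032  0.038 -0.251] sd 0.037 [1.81667e+01 9.75800e-01 1.33900e-01 7.00000e-04]
```

View pics/pre.png

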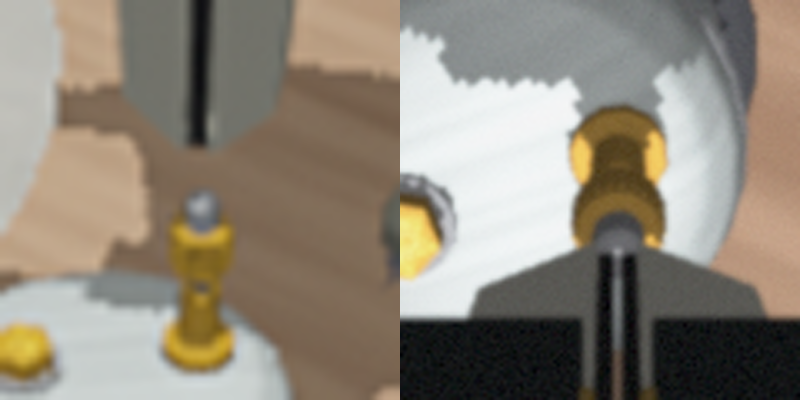

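The closed fingertips sit centred above the tip: at the side, finger end (200,148) over tip (203,195), and in the wrist view the tip is at (615,235) under the finger gap. The nut is up at its raised position. I'll descend in steps and watch Fz.

Emit:
{"fn": "step_arm", "kwargs": {"commands": [[0,0.03,-0.02,-0.6,0,0,0],[0,0.03,-0.02,-1.2,0,0,0],[0,0.03,-0.02,-1.6,0,0,0],[0,0.03,-0.02,-1.6,0,0,0]]}}

```text
time: 18.5
tool_pos: [0.6113, -0.1255, 0.1162]
tool_rot: [-3.139, 0.001, 0.976]
contact_force: [0.2, 0.1, -0.2]
opening: 0.0004
grip_force: 0.0
```

Emit:
{"fn": "step_arm", "kwargs": {"commands": [[0,0,0,-0.1,0,0,0],[0,0,0,-0.2,0,0,0],[0,0,0,-0.2,0,0,0]]}}

```text
time: 18.75
tool_pos: [0.6121, -0.1257, 0.1158]
tool_rot: [3.142, 0.0, 0.976]
contact_force: [0.3, -0.2, 0.2]
opening: 0.0005
grip_force: 0.0
```

Emit:
{"fn": "step_arm", "kwargs": {"commands": [[0,0,0,-0.1,0,0,0],[0,0,0,-0.2,0,0,0],[0,0,0,-0.2,0,0,0]]}}

```text
time: 19.0
tool_pos: [0.612, -0.1257, 0.1137]
tool_rot: [3.142, 0.0, 0.976]
contact_force: [-0.5, -0.7, -0.5]
opening: 0.0006
grip_force: 0.0
```

Emit:
{"fn": "step_arm", "kwargs": {"commands": [[0,0,0,-0.1,0,0,0],[0,0,0,-0.15,0,0,0],[0,0,0,-0.15,0,0,0]]}}

```text
time: 19.25
tool_pos: [0.6122, -0.1258, 0.1126]
tool_rot: [3.141, -0.0, 0.976]
contact_force: [-1.0, 0.6, 1.4]
opening: 0.0008
grip_force: 0.7
```

Emit:
{"fn": "step_arm", "kwargs": {"commands": [[0,0,0,-0.05,0,0,0],[0,0,0,-0.1,0,0,0],[0,0,0,-0.1,0,0,0]]}}

```text
time: 19.5
tool_pos: [0.6122, -0.1257, 0.1117]
tool_rot: [3.141, -0.0, 0.976]
contact_force: [-0.5, 0.6, 3.9]
opening: 0.0007
grip_force: 1.9
```

Emit:
{"fn": "step_arm", "kwargs": {"commands": [[0,0,0,-0.05,0,0,0],[0,0,0,-0.1,0,0,0],[0,0,0,-0.1,0,0,0]]}}

```text
time: 19.75
tool_pos: [0.6122, -0.1258, 0.1106]
tool_rot: [3.141, -0.0, 0.976]
contact_force: [-0.7, -0.4, 5.0]
opening: 0.0004
grip_force: 2.7
```

Emit:
{"fn": "step_arm", "kwargs": {"commands": [[0,0,0,-0.05,0,0,0],[0,0,0,-0.1,0,0,0],[0,0,0,-0.1,0,0,0]]}}

```text
time: 20.0
tool_pos: [0.6123, -0.1258, 0.1098]
tool_rot: [3.141, -0.0, 0.976]
contact_force: [-0.3, 0.0, 6.7]
opening: 0.0002
grip_force: 3.3
```

Emit:
{"fn": "step_arm", "kwargs": {"commands": [[0,0,0,-0.05,0,0,0],[0,0,0,-0.1,0,0,0],[0,0,0,-0.1,0,0,0]]}}

```text
time: 20.25
tool_pos: [0.6123, -0.1258, 0.109]
tool_rot: [3.141, -0.0, 0.976]
contact_force: [-1.5, 0.5, 8.0]
opening: 0.0005
grip_force: 3.9
```

Emit:
{"fn": "step_arm", "kwargs": {"commands": [[0,0,0,-0.05,0,0,0],[0,0,0,-0.1,0,0,0],[0,0,0,-0.1,0,0,0]]}}

```text
time: 20.5
tool_pos: [0.6124, -0.1258, 0.1083]
tool_rot: [3.14, -0.0, 0.976]
contact_force: [-2.1, 0.9, 8.7]
opening: 0.0005
grip_force: 4.5
```

Emit:
{"fn": "step_arm", "kwargs": {"commands": [[0,0,0,-0.03,0,0,0],[0,0,0,-0.05,0,0,0],[0,0,0,-0.05,0,0,0]]}}

```text
time: 20.75
tool_pos: [0.6124, -0.1258, 0.1079]
tool_rot: [3.14, -0.0, 0.976]
contact_force: [-2.3, 0.4, 9.8]
opening: 0.0008
grip_force: 4.7
```

Emit:
{"fn": "step_arm", "kwargs": {"commands": [[0,0,0,-0.03,0,0,0],[0,0,0,-0.05,0,0,0],[0,0,0,-0.05,0,0,0]]}}

```text
time: 21.0
tool_pos: [0.6124, -0.1258, 0.1075]
tool_rot: [3.14, -0.0, 0.976]
contact_force: [-2.3, 0.1, 10.2]
opening: 0.0003
grip_force: 5.0
```

Emit:
{"fn": "step_arm", "kwargs": {"commands": [[0,0,0,-0.03,0,0,0],[0,0,0,-0.05,0,0,0],[0,0,0,-0.05,0,0,0]]}}

```text
time: 21.25
tool_pos: [0.6124, -0.1258, 0.1072]
tool_rot: [3.14, -0.0, 0.976]
contact_force: [-2.8, 1.0, 10.2]
opening: 0.0006
grip_force: 5.3
```

Emit:
{"fn": "step_arm", "kwargs": {"commands": [[0,0,0,-0.03,0,0,0],[0,0,0,-0.03,0,0,0],[0,0,0,-0.03,0,0,0]]}}

```text
time: 21.5
tool_pos: [0.6124, -0.1258, 0.1071]
tool_rot: [3.14, -0.0, 0.976]
contact_force: [-2.6, 0.4, 11.3]
opening: 0.0006
grip_force: 5.9
```

Emit:
{"fn": "step_arm", "kwargs": {"commands": [[0,0,0,-0.03,0,0,0],[0,0,0,-0.03,0,0,0]]}}

```text
time: 21.67
tool_pos: [0.6125, -0.1258, 0.1071]
tool_rot: [3.14, -0.0, 0.976]
contact_force: [-4.1, 1.0, 12.5]
opening: 0.0004
grip_force: 6.5
```

Emit:
{"fn": "step_arm", "kwargs": {"commands": [[0,0,0,-0.02,0,0,0],[0,0,0,-0.02,0,0,0]]}}

```text
time: 21.83
tool_pos: [0.6125, -0.1258, 0.107]
tool_rot: [3.14, -0.0, 0.976]
contact_force: [-4.5, 2.0, 14.6]
opening: 0.0004
grip_force: 7.0
```

```bash
python3 ta.py
```

```text
[-0.029 -4.019  1.173 14.084] sd 0.031 [2.20833e+01 9.75900e-01 1.07000e-01 5.00000e-04]
```

Emit:
{"fn": "step_arm", "kwargs": {"commands": [[0,0,0,0,0,0,0],[0,0,0,0,0,0,0],[0,0,0,0,0,0,0],[0,0,0,0,0,0,0],[0,0,0,0,0,0,0]]}}

```text
time: 22.5
tool_pos: [0.6125, -0.1258, 0.107]
tool_rot: [3.14, -0.0, 0.976]
contact_force: [-4.7, 1.0, 13.9]
opening: -0.0001
grip_force: 7.0
```

Emit:
{"fn": "step_arm", "kwargs": {"commands": [[0,0,0,0,0,0,0],[0,0,0,0,0,0,0],[0,0,0,0,0,0,0],[0,0,0,0,0,0,0],[0,0,0,0,0,0,0]]}}

```text
time: 22.92
tool_pos: [0.6125, -0.1259, 0.107]
tool_rot: [3.139, -0.0, 0.976]
contact_force: [-3.9, 1.5, 14.3]
opening: 0.0007
grip_force: 7.0
```

Emit:
{"fn": "step_arm", "kwargs": {"commands": [[0,0,0,0,0,0,0],[0,0,0,0,0,0,0],[0,0,0,0,0,0,0],[0,0,0,0,0,0,0],[0,0,0,0,0,0,0]]}}

```text
time: 23.33
tool_pos: [0.6125, -0.1258, 0.107]
tool_rot: [3.139, -0.0, 0.976]
contact_force: [-4.9, 0.3, 14.6]
opening: 0.0006
grip_force: 7.0
```

Emit:
{"fn": "step_arm", "kwargs": {"commands": [[0,0,0,0,0,0,0],[0,0,0,0,0,0,0],[0,0,0,0,0,0,0],[0,0,0,0,0,0,0],[0,0,0,0,0,0,0]]}}

```text
time: 23.75
tool_pos: [0.6125, -0.1258, 0.107]
tool_rot: [3.139, -0.0, 0.976]
contact_force: [-3.4, 1.0, 14.9]
opening: 0.0003
grip_force: 7.0
```

Emit:
{"fn": "step_arm", "kwargs": {"commands": [[0,0,0,0.2,0,0,0],[0,0,0,0.5,0,0,0],[0,0,0,1,0,0,0],[0,0,0,2,0,0,0],[0,0,0,3.5,0,0,0]]}}

```text
time: 24.17
tool_pos: [0.6111, -0.1254, 0.139]
tool_rot: [-3.138, 0.001, 0.976]
contact_force: [0.9, 0.2, -0.9]
opening: 0.0004
grip_force: 0.0
```

Emit:
{"fn": "step_arm", "kwargs": {"commands": [[0,0,0,1.5,0,0,0],[0,0,0,3,0,0,0],[0,0,0,4,0,0,0],[0,0,0,4,0,0,0],[0,0,0,4,0,0,0]]}}

```text
time: 24.58
tool_pos: [0.6122, -0.1257, 0.1801]
tool_rot: [3.141, -0.0, 0.976]
contact_force: [0.7, -0.4, 0.1]
opening: 0.0005
grip_force: 0.0
```

```bash
python3 - <<'E'
from h import *
b=np.mean([read_camera("side")[:,:,::-1].astype(float) for _ in range(4)],0)
p=b[180:230,322:326].mean(1); print(np.round(p[5:40,2]-p[5:40,0]).astype(int).tolist())
a=cv2.imread("pics/side0.png").astype(float)
for n,(x0,y0,x1,y1) in {"dropper":(350,175,385,240),"spool":(380,232,408,268),"peg":(214,305,268,340)}.items():
    print(n,np.abs(a-b)[y0:y1,x0:x1].mean())
E
python3 ta.py
```

```text
[40, 41, 39, 12, -3, -5, -5, -4, -4, 27, 102, 129, 98, 89, 92, 96, 94, 62, 59, 97, 104, 97, 98, 97, 94, 93, 103, 133, 146, 129, 54, -2, -7, -5, -4]
dropper 20.553406593406592
spool 4.83870701058201
peg 4.590432098765432
[ 0.012  0.276  0.203 -0.003] sd 0.041 [2.50333e+01 9.75800e-01 1.79700e-01 5.00000e-04]
```

Emit:
{"fn": "step_arm", "kwargs": {"commands": [[0,-3,0,1,0,0,0],[0,-6,0,2,0,0,0],[0,-9,0,2,0,0,0],[0,-12,0,2,0,0,0],[0,-15,0,2,0,0,0]]}}

```text
time: 25.45
tool_pos: [0.4607, -0.1255, 0.2001]
tool_rot: [3.141, -0.0, 0.976]
contact_force: [-0.7, 0.0, 0.9]
opening: 0.0003
grip_force: 0.0
```

Emit:
{"fn": "step_arm", "kwargs": {"commands": [[0,0,0,0,0,0,0],[0,0,0,0,0,0,0],[0,0,0,0,0,0,0]]}}

```text
time: 25.7
tool_pos: [0.463, -0.126, 0.2005]
tool_rot: [3.14, -0.0, 0.975]
contact_force: [0.5, 0.5, -0.3]
opening: 0.0003
grip_force: 0.0
```

Run:
```python
from h import *
for c in("side","top"):
    b=read_camera(c)[:,:,::-1].copy(); a=cv2.imread(f"pics/{c}0.png")
    R={"side":(350,175,385,240),"top":(280,160,315,195)}[c]; x0,y0,x1,y1=R
    g=lambda i:cv2.cvtColor(i,cv2.COLOR_BGR2GRAY)
    r=cv2.matchTemplate(g(b)[y0-15:y1+15,x0-15:x1+15],g(a)[y0:y1,x0:x1],cv2.TM_CCOEFF_NORMED); print(c,cv2.minMaxLoc(r)[1::2])
```

```text
side (0.9996331334114075, (15, 15))
top (0.9974426031112671, (15, 15))
```

The dropper has not moved, so everything is in order and I'll hand in.

```bash
python3 -c "
from cell import *
print(hand_in())"
```

```text
the job is handed in; nothing more can be done
None
```

I unscrewed the nut to its stop, held the valve tip fully down at about 14 N for about 2 s and let it spring back up; the nut is still at its stop, the dropper, spool and peg show no movement, and I handed the job in at about 26 s.

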